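Swap the desk things back into their picture trays

ROBOT

A 7-joint arm with a two-finger parallel gripper is mounted at the origin on a cart in front of the work surface, level with it; the furniture and walls round the work are solid. World frame = base frame: x ahead of the robot, y to its left, z up, the work surface at z = 0. Lengths are in m, angles in rad, forces in N, time in s.
With the tool pointing down it reaches from about 0.425 to 0.8 m from the base axis. Payload 8.3 kg.
Tool frame: the origin (TCP) lies at the very end of the fingers, on their centre line; the grasp point (between the pads) lies 19 mm behind it (arm.grasp_offset is the distance from the TCP to the grasp point, in m); z points along the fingers, y is the line along which they close (so a half turn about z gives the same grasp; the last joint's range is limited). The gripper opens to 85 mm and grips with 20 to 120 N. Pads are 22 mm wide; open, the fingers measure 114 mm over their backs; the gripper's body (76 mm by 85 mm) begins 54 mm behind the grasp point. The pads swing forward as they close: fully open they stand 13 mm farther back than shut.
Start: joints at [1.264, 0.383, 0.016, 1.37, -0.006, 1.388, -0.046], TCP at [0.151, -0.606, 0.231] pointing down, gripper open.
Joint ranges: [-2.95, 2.95], [-0.25, 2.06], [-1.52, 1.56], [0.18, 2.33], [-1.44, 4.58], [0.02, 2.06], [-3.01, 3.01]. Speed limits (rad/s): [2.39, 2.39, 3.01, 3.01, 3.14, 3.14, 3.14].

INTERFACE

Orientations are given as [roll, pitch, yaw] about the fixed x, y, z axes, in that order (R = Rz(yaw) Ry(pitch) Rx(roll)).
In Python, from bench import arm, viewer, boxes_of, place_of gives the robot as it stands. The module is installed in compiled form; this text tells all that it offers.
- The arm moves only by the tool step_arm, never from a script. Its argument "increments" is a list of rows, each a list of 3 entries, a list of its own where there are three numbers: the turn, a rotation vector about the tool's x, y, z in degrees, then the shift along the tool's x, y, z in cm, then the opening, from 0 (shut) to 1 (fully open). A call has 1 to 12 rows; each row shifts and turns the commanded pose from where the row before left it, along the tool's axes as they then stand; what a row does not reach is not made up. A row lasts 1/12 s, in which the tool goes at most 41.7 mm and 7.16 degrees, less where a joint would pass 70% of its speed; a pose out of reach is approached as far as the arm can. A call is refused whole if a number of a shift passes 4.17 or a number of a turn 7.16, either way. A call with a gripper value outside its range is refused whole. The fingers move at their own pace and stop on an object; "force" is the grip in N (left out, the last holds). Time passes only in rows, so rows that do not move let the fingers close. It gives the time, the measured TCP pose, the force, the opening and the grip force at its end, in the units of the state.
- arm.observe(): the state, without advancing time (a new reading comes with each control period).
- viewer.read_camera(name): name is "scene" or "top"; returns a dict with "frame" (384x512x3 uint8, blue, green, red), "vfov" (degrees; the focal length in pixels is half the picture's height over the tangent of half this angle, whatever the lens; pixels are square), "cx", "cy" (the principal point, pixels), "k1" (the pictures are not rectified: a ray, as slopes to the right and down, at radius r is drawn at 1 + k1 r^2 times it, then the intrinsics apply), "view" (4x4, takes a point from world to camera coordinates). Camera axes: x right, y down, z forward; pixel columns grow to the right and rows downward; lengths in m; the calibration is good to about 2 mm. A picture is of the moment at which its call begins. There is no depth.
- arm.sign_off(): hands the job in; it is judged then, once.
Trained networks look in a picture, given as the dict that the camera call returned (one of the last four; its "shot" number tells which), for a name from the list of things; names that differ only in an ending like _2 or _b are one class to them, and where a whole thing is asked for, a point or a joint stands for the part that bears it (a point fixed in the world has none). Each returns a list of dicts, best first, with "p" (0 to 1); they miss things now and then, are a little off and sometimes report something else, mostly with a low value. They report only what shows in the picture. A call takes as long as a camera call.
- boxes_of(thing, picture): "point" ([row, column] as shares, 0 to 1, of the picture: columns of its width, rows of its height, amid what is visible of it).
- place_of(thing, picture): "point" ([row, column] as shares, 0 to 1, of the picture: columns of its width, rows of its height: a listed point, or the origin of a listed thing).
The state is a dict: "time_s": time; "joint_pos": joint angles; "joint_vel": joint speeds; "joint_torque": joint torques, N m; "tool_pos": TCP position; "eef_rot": TCP orientation; "wrist_force": force on the tool from outside, world axes, zero at the start; "wrist_torque": the same for the moment, N m; "grip_width": finger opening in m; "grip_force": force on a finger pad.
Only numpy, scipy, OpenCV 4.12 (cv2) and the standard library are available. Lean on these libraries where they do the work, as an engineer would, in place of code of your own. Each camera call takes 0.05 s, during which the arm holds its last target. There are 200 camera calls.

TASK

The plaster roll, the stapler, the mouse and the vial have been put back in each other's trays. Put each one into the tray whose picture shows it, using the empty spare tray as a place to park things on the way: each must lie flat on the floor in the middle of the well, the stapler and the mouse along the length of the tray, the vial upright and the roll on its flat side, with nothing lying on a rim.

Things in the scene. Friction and masses are not known exactly. Their poses are not given: they have to be found in the camera images.
- plaster_roll: the plaster roll that lies in a tray (not the rolls at the back of the table): a beige roll of fixing plaster lying flat, 52 mm diameter, 25 mm high; origin at the centre of its underside, z up its axis
- stapler: the dark blue stapler standing on its base, 148 mm long (its x, rear hinge at +x), base 36 mm wide and 2 mm thick, 45 mm high; the rigid arm above (23 to 45 mm over the underside) is 24 mm wide, grasp it there across its y near the middle; it does not open; origin at the centre of its underside
- mouse: the black computer mouse, 108 mm long (its x), 60 mm wide (its y), 34 mm high with a rounded back, sides widest low down; origin at the centre of its underside, z up
- vial: the small vial with a blue cap, standing upright, 23 mm diameter, 49 mm high; origin at the centre of its underside, z up its axis
- roll_tray: fixed white tray, one flat well 94 (its x) by 184 mm (its y, the length), rim 4 mm wide, 8 mm high, floor 3 mm thick; behind the well, on the side away from the robot (x = 50 to 87 mm), a flat plate 8 mm high with a black picture of the plaster roll (a ring, 29 mm). Origin: underside, below the well's middle (floor at z = 3 mm); z up.
- vial_tray: fixed white tray, one flat well 94 (its x) by 184 mm (its y, the length), rim 4 mm wide, 8 mm high, floor 3 mm thick; behind the well, on the side away from the robot (x = 50 to 87 mm), a flat plate 8 mm high with a black picture of the vial seen from the side (a block with a narrow neck and a cap, 54 mm long). Origin: underside, below the well's middle (floor at z = 3 mm); z up.
- mouse_tray: fixed white tray, one flat well 94 (its x) by 184 mm (its y, the length), rim 4 mm wide, 8 mm high, floor 3 mm thick; behind the well, on the side away from the robot (x = 50 to 87 mm), a flat plate 8 mm high with a black picture of the mouse seen from above (a plump oval 57 by 29 mm with thin white button lines). Origin: underside, below the well's middle (floor at z = 3 mm); z up.
- stapler_tray: fixed white tray, one flat well 94 (its x) by 184 mm (its y, the length), rim 4 mm wide, 8 mm high, floor 3 mm thick; behind the well, on the side away from the robot (x = 50 to 87 mm), a flat plate 8 mm high with a black picture of the stapler seen from the side (two long bars that meet at one end, 112 mm long). Origin: underside, below the well's middle (floor at z = 3 mm); z up.
- spare_tray: fixed white tray, one flat well 94 (its x) by 184 mm (its y, the length), rim 4 mm wide, 8 mm high, floor 3 mm thick; it has no picture plate and stands empty at the start: room to park one thing. Origin: underside, below the well's middle (floor at z = 3 mm); z up.

How it is judged:
At the end, for the whole second after the job is handed in: Each of the four things rests released on the floor of its own tray, its origin within 15 mm horizontally of the middle of the well and within 3 mm of the floor's height, upright within 0.1 rad; stapler and mouse along the tray's long side, either way round, within 0.2 rad (horizontal distance between plaster_roll and roll_tray below 0.015 m and z of plaster_roll in the frame of roll_tray between 0 and 0.006 m and angle between each of plaster_roll, stapler, mouse, vial's own z axis and vertical below 0.1 rad and linear speed of each of plaster_roll, stapler, mouse, vial below 0.02 m/s and horizontal distance between stapler and stapler_tray below 0.015 m and z of stapler in the frame of stapler_tray between 0 and 0.006 m and angle between the x axis of stapler and the y axis of stapler_tray, either way round below 0.2 rad and horizontal distance between mouse and mouse_tray below 0.015 m and z of mouse in the frame of mouse_tray between 0 and 0.006 m and angle between the x axis of mouse and the y axis of mouse_tray, either way round below 0.2 rad and horizontal distance between vial and vial_tray below 0.015 m and z of vial in the frame of vial_tray between 0 and 0.006 m); the robot touches nothing.
It also fails if it takes over 134 s, if anything falls off the work surface, if the arm or the gripper's body presses on something with over 40 N, if the wrist force passes 120 N, or if a joint passes its speed limit or range.

## Working session

There is one attempt and no reset: what is moved stays moved. The work goes in short steps, Python scripts to look and compute and a tool call to move; the robot and the scene stay as the last step left them, time stands still between calls to the robot, and variables do not carry over. Pictures are saved under pics/ and viewed, at most 14 in all, crops included, and the job is handed in when it is done.

Besides the shell and the picture viewer there is one more tool, called after "Request:" by a JSON object that holds its "name" and its "arguments". step_arm: Moves the arm, as the interface text tells. Its arguments: {"type":"object","properties":{"increments":{"type":"array"},"force":{"type":"number"}},"required":["increments"]}

```bash
mkdir -p pics; cat > h.py <<'E'
import numpy as np, cv2
from bench import arm, viewer, boxes_of, place_of
def ray(p,row,col):
    h,w=p["frame"].shape[:2]; f=h/2/np.tan(np.radians(p["vfov"])/2)
    u=np.array([(col*w-p["cx"])/f,(row*h-p["cy"])/f]); d=u.copy()
    for _ in range(30): d=u/(1+p["k1"]*(d@d))
    V=np.array(p["view"]); R,t=V[:3,:3],V[:3,3]
    return -R.T@t, R.T@np.array([d[0],d[1],1.])
def at(p,row,col,z):
    o,d=ray(p,row,col); return o+d*(z-o[2])/d[2]
def proj(p,X):
    V=np.array(p["view"]);c=V[:3,:3]@np.array(X)+V[:3,3];s=c[:2]/c[2]
    f=p["frame"].shape[0]/2/np.tan(np.radians(p["vfov"])/2)
    s=s*(1+p["k1"]*(s@s)); return s*f+[p["cx"],p["cy"]]
E
cat > a.py <<'E'
from h import *
s=arm.observe(); print({k:np.round(v,3).tolist() for k,v in s.items()}, arm.grasp_offset)
for n in ["top","scene"]:
    p=viewer.read_camera(n); cv2.imwrite(f"pics/{n}0.png",p["frame"]); 
    print(n,p["vfov"],p["cx"],p["cy"],p["k1"],np.round(ray(p,.5,.5),3).tolist())
    for t in "plaster_roll stapler mouse vial roll_tray vial_tray mouse_tray stapler_tray spare_tray".split():
        z=0 if "tray" in t else .003
        print(t,[(round(q["p"],2),np.round(np.array(q["point"])*[384,512],0).tolist(),np.round(at(p,*q["point"],z)[:2],3).tolist()) for q in place_of(t,p)[:3]])
E
python3 a.py
```

```text
{'time_s': 0.0, 'joint_pos': [1.264, 0.384, 0.016, 1.371, -0.006, 1.388, -0.047], 'joint_vel': [-0.0, -0.0, -0.001, -0.002, 0.001, -0.0, -0.001], 'joint_torque': [-0.0, -62.76, 0.844, -37.183, 0.016, 0.014, -0.0], 'tool_pos': [0.151, -0.606, 0.23], 'eef_rot': [-3.14, 0.0, 0.244], 'wrist_force': [0.866, -0.492, 0.194], 'wrist_torque': [0.025, 0.013, -0.017], 'grip_force': 0.0, 'grip_width': 0.085} 0.0187
top 50.99865868799411 256.6362504701035 199.20690616709697 -0.13595684385767004 [[0.439, 0.04, 1.267], [0.097, 0.023, -0.995]]
plaster_roll [(0.66, [223.0, 263.0], [0.465, 0.045])]
stapler [(0.68, [224.0, 343.0], [0.468, -0.206])]
mouse [(0.71, [227.0, 178.0], [0.446, 0.312])]
vial [(0.43, [163.0, 225.0], [0.654, 0.171])]
roll_tray [(0.66, [169.0, 223.0], [0.635, 0.176]), (0.49, [228.0, 171.0], [0.444, 0.335])]
vial_tray [(0.96, [227.0, 265.0], [0.453, 0.039])]
mouse_tray [(0.68, [225.0, 348.0], [0.464, -0.222])]
stapler_tray [(0.63, [231.0, 174.0], [0.433, 0.328])]
spare_tray [(0.7, [162.0, 308.0], [0.661, -0.096])]
scene 42.201150629384756 253.88113646011743 199.75705058894644 0.04329737844963761 [[-0.112, 0.736, 0.889], [0.525, -0.546, -0.653]]
plaster_roll [(0.62, [227.0, 279.0], [0.466, 0.054])]
stapler [(0.94, [181.0, 340.0], [0.46, -0.197])]
mouse [(0.65, [293.0, 206.0], [0.447, 0.32])]
vial [(0.44, [217.0, 193.0], [0.651, 0.178])]
roll_tray [(0.88, [216.0, 195.0], [0.654, 0.168])]
vial_tray [(0.91, [228.0, 284.0], [0.455, 0.047])]
mouse_tray [(0.83, [178.0, 345.0], [0.459, -0.22]), (0.18, [184.0, 342.0], [0.453, -0.195])]
stapler_tray [(0.96, [298.0, 204.0], [0.44, 0.33])]
spare_tray [(0.64, [171.0, 262.0], [0.654, -0.085])]
```

```bash
python3 - <<'E'
import cv2
a=cv2.imread('pics/top0.png')[110:290,100:440]; b=cv2.imread('pics/scene0.png')
cv2.imwrite('pics/topc.png',cv2.resize(a,None,fx=2.35,fy=2.35,interpolation=cv2.INTER_CUBIC))
cv2.imwrite('pics/scenec.png',cv2.resize(b,(800,600),interpolation=cv2.INTER_CUBIC))
E
```

```text
(no output)
```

View pics/topc.png

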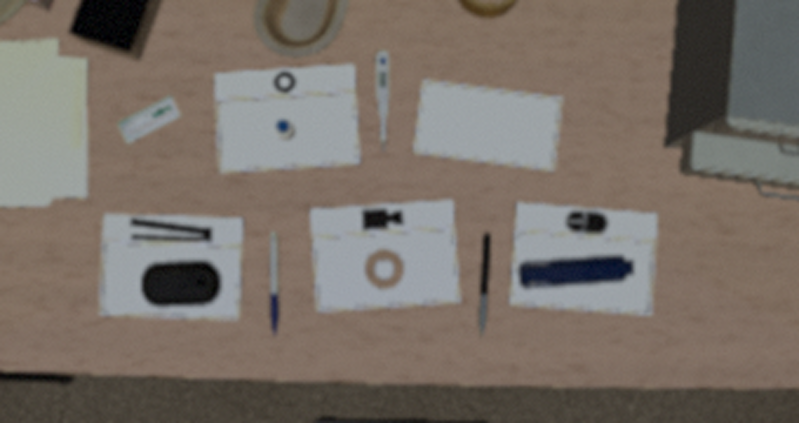

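View pics/scenec.png

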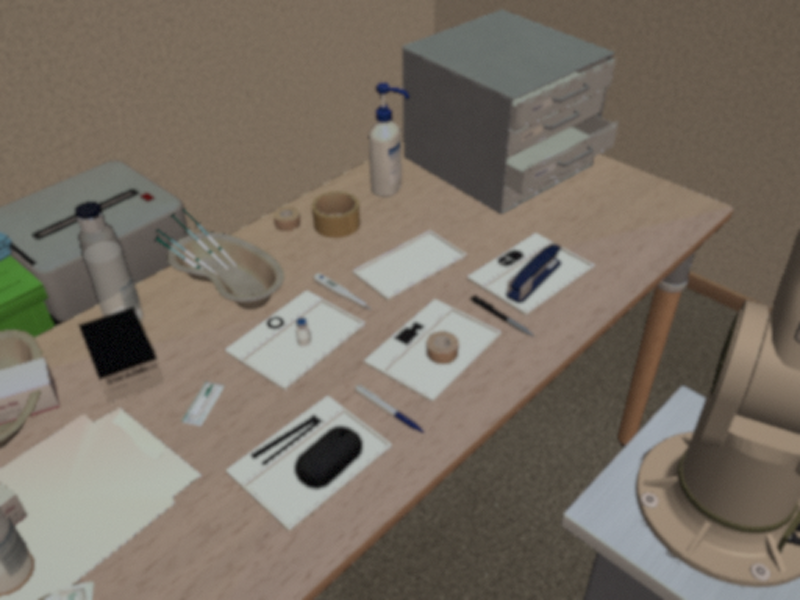

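The top view shows the following (crop pixels):
- Vial in the roll tray (285,128).
- Roll in the vial tray (385,268).
- Mouse in the stapler tray (180,283).
- Stapler in the mouse tray (575,270).
- Spare tray empty, at the back right (488,125).

So there are two pair swaps. Next I'll fit silhouettes for poses.

```bash
cat > fit.py <<'E'
from h import *
from scipy.optimize import minimize
def box(x0,x1,y0,y1,z0,z1): return [[x,y,z] for x in(x0,x1) for y in(y0,y1) for z in(z0,z1)]
def cyl(r,z0,z1,e=1.): 
    a=np.linspace(0,2*np.pi,32); return [[r*np.cos(t),e*r*np.sin(t),z] for t in a for z in(z0,z1)]
M={"tray":[box(-.051,.087,-.096,.096,0,.008)],"spare":[box(-.051,.051,-.096,.096,0,.008)],
"plaster_roll":[cyl(.026,0,.025)],"vial":[cyl(.0115,0,.049)],
"stapler":[box(-.074,.074,-.018,.018,0,.002),box(-.072,.072,-.012,.012,.025,.045)],
"mouse":[[[ .054*np.sign(np.cos(t))*abs(np.cos(t))**.6*s,.03*np.sign(np.sin(t))*abs(np.sin(t))**.6*s,z] for t in np.linspace(0,6.28,40) for s,z in((.96,0),(1,.01),(.75,.034))]]}
S=4
def render(p,name,q,z0):
    c,s=np.cos(q[2]),np.sin(q[2]); h,w=p["frame"].shape[:2]; m=np.zeros((h*S,w*S),np.uint8)
    for part in M[name]:
        uv=np.array([proj(p,[q[0]+c*a-s*b,q[1]+s*a+c*b,z0+z]) for a,b,z in part])
        k=cv2.convexHull(((uv+.5)*S*16-8).astype(np.int32)[:,None]); cv2.fillConvexPoly(m,k,255,shift=4)
    return cv2.resize(m,(w,h),interpolation=cv2.INTER_AREA)/255.
def mask(p,name,xy,z,rad):
    f=cv2.cvtColor(p["frame"],cv2.COLOR_BGR2HSV).astype(int); u=proj(p,[*xy,z])
    H,Sa,V=f[...,0],f[...,1],f[...,2]
    B,G,R=[p["frame"][...,i].astype(int) for i in range(3)]
    if name in("tray","spare"): m=(Sa<45)&(V>125)
    elif name=="plaster_roll": m=(R-B>22)
    elif name=="vial": m=(V<110)|(Sa>60)
    else: m=(V<85)
    m=m.astype(np.uint8); n,l,st,ce=cv2.connectedComponentsWithStats(m)
    yy,xx=np.nonzero(m); d=np.hypot(xx-u[0],yy-u[1]); i=l[yy,xx]
    best=max(set(i[d<rad]),key=lambda k:st[k,4] if st[k,4]<20000 else 0)
    o=(l==best).astype(np.uint8); c,_=cv2.findContours(o,cv2.RETR_EXTERNAL,cv2.CHAIN_APPROX_NONE)
    o[:]=0; cv2.drawContours(o,[cv2.convexHull(c[0])] if name in("tray","spare") else c,-1,1,-1)
    return o.astype(float)
def fit(ps,name,q0,z0,rad=12):
    ms=[mask(p,name,q0[:2],z0+.01,rad) for p in ps]
    def cost(v):
        q=[v[0]/100,v[1]/100,v[2]/10]; return sum(np.abs(render(p,name,q,z0)-m).sum()/m.sum() for p,m in zip(ps,ms))
    v0=[q0[0]*100,q0[1]*100,q0[2]*10]
    r=minimize(cost,v0,method="Nelder-Mead",options=dict(initial_simplex=[v0]+[np.add(v0,d).tolist() for d in([2,0,0],[0,2,0],[0,0,1.5])],xatol=.01,fatol=1e-4))
    v=r.x; return np.array([v[0]/100,v[1]/100,v[2]/10]),r.fun,[int(m.sum()) for m in ms]
E
cat > b.py <<'E'
from fit import *
ps=[viewer.read_camera(n) for n in("top","scene")]
for n,m,q,z in [("roll_tray","tray",[.645,.172,0],0),("vial_tray","tray",[.454,.043,0],0),("mouse_tray","tray",[.461,-.22,0],0),("stapler_tray","tray",[.437,.329,0],0),("spare_tray","spare",[.658,-.09,0],0),
 ("plaster_roll","plaster_roll",[.465,.048,0],.003),("stapler","stapler",[.464,-.2,1.6],.003),("mouse","mouse",[.447,.316,1.55],.003)]:
    for P in([ps[0]],[ps[1]],ps):
        try: r=fit(P,m,q,z); print(n,np.round(r[0],4).tolist(),round(r[1],3),r[2])
        except Exception as e: print(n,repr(e))
E
time python3 b.py
```

```text
roll_tray [0.6458, 0.1801, 0.0841] 0.069 [2813]
roll_tray [0.6467, 0.178, 0.0726] 0.045 [3097]
roll_tray [0.6454, 0.1782, 0.078] 0.115 [2813, 3097]
vial_tray [0.4601, 0.0411, 0.0952] 0.077 [2964]
vial_tray [0.4637, 0.0412, 0.0871] 0.041 [3219]
vial_tray [0.463, 0.0412, 0.0915] 0.12 [2964, 3219]
mouse_tray [0.4641, -0.2206, -0.0743] 0.069 [2907]
mouse_tray [0.4633, -0.2229, -0.0578] 0.058 [2430]
mouse_tray [0.4629, -0.2222, -0.0634] 0.127 [2907, 2430]
stapler_tray [0.4399, 0.332, -0.0081] 0.062 [2828]
stapler_tray ValueError('max() iterable argument is empty')
stapler_tray ValueError('max() iterable argument is empty')
spare_tray [0.6585, -0.0916, -0.1146] 0.08 [2142]
spare_tray [0.6597, -0.0935, -0.1092] 0.059 [1740]
spare_tray [0.6601, -0.0929, -0.1113] 0.139 [2142, 1740]
plaster_roll [0.463, 0.0438, 0.1559] 0.307 [175]
plaster_roll [0.4615, 0.0419, 0.0448] 0.22 [318]
plaster_roll [0.4622, 0.0433, 0.1869] 0.532 [175, 318]
stapler [0.4646, -0.2056, 1.6654] 0.315 [437]
stapler [0.4643, -0.2083, 1.7437] 0.402 [525]
stapler [0.4641, -0.208, 1.7148] 0.735 [437, 525]
mouse [0.4373, 0.3159, 1.6347] 0.108 [536]
mouse [0.4376, 0.314, 1.6941] 0.148 [1024]
mouse [0.4375, 0.3143, 1.6598] 0.258 [536, 1024]
real	0m11.930s
user	0m16.233s
sys	0m3.294s
```

Request:
{"name": "step_arm", "arguments": {"increments": [[[0, 0, -3.6], [3.6, -0.8, 0], 1], [[0, 0, -3.6], [3.6, -0.8, 0], 1], [[0, 0, -3.6], [3.6, -0.8, 0], 1], [[0, 0, -3.6], [3.6, -0.8, 0], 1], [[0, 0, -3.6], [3.6, -0.8, 0], 1], [[0, 0, -3.6], [3.6, -0.8, 0], 1], [[0, 0, -3.6], [3.6, -0.8, 0], 1], [[0, 0, -3.6], [3.6, -0.8, 0], 1], [[0, 0, -3.6], [3.6, 0, 0], 1], [[0, 0, -3.6], [3.6, 0, 0], 1], [[0, 0, -3.6], [3.6, 0, 0], 1], [[0, 0, -3.6], [3.6, 0, 0], 1]]}}

```text
time_s: 2.1
tool_pos: [0.4744, -0.3141, 0.2315]
eef_rot: [3.141, -0.0, 1.001]
wrist_force: [1.9, -0.4, 0.4]
grip_width: 0.0851
grip_force: 0.0
```

Request:
{"name": "step_arm", "arguments": {"increments": [[[0, 0, -3.6], [3.6, 0.4, 0], 1], [[0, 0, -3.6], [3.6, 0.4, 0], 1], [[0, 0, -3.6], [3.6, 0.4, 0], 1], [[0, 0, -3.6], [3.6, 0.4, 0], 1], [[0, 0, -3.6], [3.6, 0.4, 0], 1], [[0, 0, -3.6], [3.6, 0.4, 0], 1], [[0, 0, -3.6], [3.6, 0.4, 0], 1], [[0, 0, -3.6], [3.6, 0.4, 0], 1], [[0, 0, -3.6], [3.6, 0, 0], 1], [[0, 0, -3.6], [3.6, 0, 0], 1], [[0, 0, 0], [0, 0, 0], 1]]}}

```text
time_s: 3.02
tool_pos: [0.6036, 0.0237, 0.2318]
eef_rot: [3.141, -0.005, 1.642]
wrist_force: [-1.6, 1.0, 0.2]
grip_width: 0.0855
grip_force: 0.0
```

```bash
cat > to.py <<'E'
import sys; from h import *
from scipy.spatial.transform import Rotation as Ro
# to.py x y z yaw -> total tool-frame shift in cm (rotation done AFTER shift), turn deg
def go(x,y,z,yaw):
    s=arm.observe(); R=Ro.from_euler("xyz",s["eef_rot"]); 
    d=R.inv().apply(np.array([x,y,z])-s["tool_pos"])*100
    T=Ro.from_euler("xyz",[np.pi,0,yaw]); rv=np.degrees((R.inv()*T).as_rotvec())
    print("t",round(s["time_s"],2),"pos",np.round(s["tool_pos"],4),"rot",np.round(s["eef_rot"],3),"w",round(s["grip_width"],4),"F",np.round(s["wrist_force"],1)); print("shift cm",np.round(d,2),"after-turn shift",np.round(T.inv().apply(np.array([x,y,z])-s["tool_pos"])*100,2),"turn",np.round(rv,2))
if __name__=="__main__": go(*map(float,sys.argv[1:5]))
E
python3 - <<'E'
from fit import *
for n in("top","scene"):
    p=viewer.read_camera(n)
    for q in place_of("vial",p)[:2]: print(n,round(q["p"],2),at(p,*q["point"],.003)[:2])
    for q in boxes_of("vial",p)[:2]: print(n,'box',round(q["p"],2),at(p,*q["point"],.028)[:2])
    u=proj(p,[.652,.177,.028]).astype(int); c=p["frame"][u[1]-30:u[1]+30,u[0]-40:u[0]+40]
    cv2.imwrite(f"pics/v_{n}.png",cv2.resize(c,None,fx=5,fy=5)); print(u)
a=[cv2.imread(f"pics/v_{n}.png") for n in("top","scene")]; cv2.imwrite("pics/v.png",np.hstack(a))
from to import go; go(.652,.177,.12,1.571)
E
```

```text
top 0.43 [0.64429374 0.17677106]
top box 0.54 [0.64643514 0.18035741]
[222 162]
scene 0.47 [0.64521201 0.19051508]
[192 209]
t 3.32 pos [0.6045 0.0111 0.2312] rot [-3.141e+00  1.000e-03  1.623e+00] w 0.0855 F [0.1 0.4 0.1]
shift cm [16.33  5.61 11.11] after-turn shift [16.59  4.76 11.12] turn [-0.01  0.04  2.98]
```

View pics/v.png

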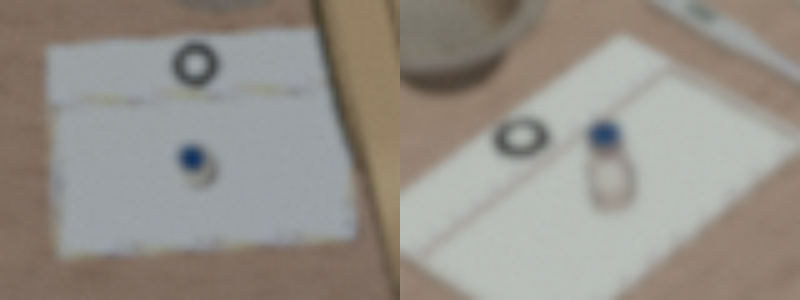

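Vial cap is at about (220,163.5) in the top image and (192.7,205.5) in the scene image; the base is near scene (194,220).

```bash
python3 - <<'E'
from h import *
for n,u in(("top",(220.1,163.5)),("scene",(192.7,205.5)),("scene",(193.7,217.5))):
    p=viewer.read_camera(n); z=.03 if u[1]>216 else .047
    m=(p["frame"][...,0].astype(int)-p["frame"][...,2]>25); yy,xx=np.nonzero(m); k=np.hypot(xx-u[0],yy-u[1])<7
    print(n,u,at(p,(u[1])/384,u[0]/512,z)); 
    if k.any(): print(k.sum(),xx[k].mean(),yy[k].mean(),at(p,yy[k].mean()/384,xx[k].mean()/512,z))
E
```

```text
top (220.1, 163.5) [0.64443253 0.18064091 0.047     ]
19 219.8421052631579 163.1578947368421 [0.64548372 0.18147107 0.047     ]
scene (192.7, 205.5) [0.64674821 0.17785698 0.047     ]
19 192.42105263157896 205.42105263157896 [0.64748833 0.17813925 0.047     ]
scene (193.7, 217.5) [0.62645229 0.19440836 0.03      ]
```

Request:
{"name": "step_arm", "arguments": {"increments": [[[0, 0, 0], [2.75, 0.84, 2.2], 0.6], [[0, 0, 0], [2.75, 0.84, 2.2], 0.6], [[0, 0, 0], [2.75, 0.84, 2.2], 0.6], [[0, 0, 0], [2.75, 0.84, 2.2], 0.6], [[0, 0, 0], [2.75, 0.84, 2.2], 0.6], [[0, 0, 0], [2.85, 0.82, 2.2], 0.6], [[0, 0, 0], [0, 0, 0], 0.6], [[0, 0, 0], [0, 0, 0], 0.6], [[0, 0, 0], [0, 0, 0], 0.6]]}}

```text
time_s: 4.22
tool_pos: [0.6457, 0.1807, 0.0993]
eef_rot: [3.142, 0.0, 1.625]
wrist_force: [-0.0, 0.2, 0.7]
grip_width: 0.0513
grip_force: 0.0
```

```bash
python3 to.py .646 .1795 .008 1.626
```

```text
t 4.22 pos [0.6457 0.1807 0.0993] rot [3.142 0.    1.625] w 0.0513 F [-0.   0.2  0.7]
shift cm [-0.12  0.02  9.13] after-turn shift [-0.13  0.02  9.13] turn [ 0.    0.03 -0.04]
```

Request:
{"name": "step_arm", "arguments": {"increments": [[[0, 0, 0], [0, 0, 2.0], 0.55], [[0, 0, 0], [0, 0, 2.0], 0.55], [[0, 0, 0], [0, 0, 2.0], 0.55], [[0, 0, 0], [0, 0, 1.7], 0.55], [[0, 0, 0], [0, 0, 1.2], 0.55], [[0, 0, 0], [0, 0, 0.2], 0.55], [[0, 0, 0], [0, 0, 0], 0.4], [[0, 0, 0], [0, 0, 0], 0.3], [[0, 0, 0], [0, 0, 0], 0.2], [[0, 0, 0], [0, 0, 0], 0.15], [[0, 0, 0], [0, 0, 0], 0.15], [[0, 0, 0], [0, 0, 0], 0.15]], "force": 30}}

```text
time_s: 5.22
tool_pos: [0.6464, 0.1818, 0.0101]
eef_rot: [3.139, -0.0, 1.626]
wrist_force: [-0.6, -1.7, 6.3]
grip_width: 0.0226
grip_force: 29.6
```

Request:
{"name": "step_arm", "arguments": {"increments": [[[0, 0, 0], [0, 0, -0.8], 0.15], [[0, 0, 0], [0, 0, -2.0], 0.15], [[0, 0, 0], [-1.5, 0, -2.5], 0.15], [[0, 0, 0], [-3.5, 0, 0], 0.15], [[0, 0, 0], [-4, 0, 0], 0.15], [[0, 0, 0], [-4, 0, 0], 0.15], [[0, 0, 0], [-4, -0.1, 0], 0.15], [[0, 0, 0], [-4, -0.1, 0], 0.15], [[0, 0, 0], [-3.5, 0, 0], 0.15], [[0, 0, 0], [-2.0, 0, 0], 0.15], [[0, 0, 0], [-1.0, 0, 0], 0.15], [[0, 0, 0], [0, 0, 0], 0.15]]}}

```text
time_s: 6.22
tool_pos: [0.6584, -0.0965, 0.0615]
eef_rot: [-3.142, 0.001, 1.622]
wrist_force: [0.2, -0.9, -1.3]
grip_width: 0.0226
grip_force: 29.4
```

```bash
python3 to.py .66 -.093 .011 1.626
```

```text
t 6.22 pos [ 0.6584 -0.0965  0.0615] rot [-3.142e+00  1.000e-03  1.622e+00] w 0.0226 F [ 0.2 -0.9 -1.3]
shift cm [0.35 0.17 5.05] after-turn shift [0.34 0.17 5.05] turn [-0.    0.07 -0.25]
```

Request:
{"name": "step_arm", "arguments": {"increments": [[[0, 0, 0], [0.3, 0.15, 2.0], 0.15], [[0, 0, 0], [0, 0, 2.0], 0.15], [[0, 0, 0], [0, 0, 0.6], 0.15], [[0, 0, 0], [0, 0, 0.3], 0.15], [[0, 0, 0], [0, 0, 0.15], 0.15], [[0, 0, 0], [0, 0, 0], 0.15], [[0, 0, 0], [0, 0, 0], 0.35], [[0, 0, 0], [0, 0, 0], 0.55], [[0, 0, 0], [0, 0, 0], 0.55], [[0, 0, 0], [0, 0, -1.5], 0.55], [[0, 0, 0], [0, 0, -3], 0.55], [[0, 0, 0], [0, 0, -4], 0.7]]}}

```text
time_s: 7.22
tool_pos: [0.6578, -0.09, 0.0948]
eef_rot: [-3.136, -0.001, 1.626]
wrist_force: [-0.2, -0.6, -0.4]
grip_width: 0.0577
grip_force: 0.0
```

```bash
python3 - <<'E'
from h import *
from to import go
for n in("top","scene"):
    p=viewer.read_camera(n); u=proj(p,[.66,-.093,.04]); 
    m=(p["frame"][...,0].astype(int)-p["frame"][...,2]>25); yy,xx=np.nonzero(m); k=np.hypot(xx-u[0],yy-u[1])<12
    if k.any(): print(n,k.sum(),at(p,yy[k].mean()/384,xx[k].mean()/512,.047))
go(.4625,.0430,.10,1.571)
E
```

```text
scene 10 [ 0.66165796 -0.09266603  0.047     ]
t 7.32 pos [ 0.6643 -0.0898  0.1051] rot [3.129e+00 2.000e-03 1.626e+00] w 0.06 F [0.6 0.6 0.2]
shift cm [ 14.37 -19.42   0.24] after-turn shift [ 13.28 -20.18   0.51] turn [0.72 0.08 3.15]
```

Request:
{"name": "step_arm", "arguments": {"increments": [[[0, 0, 0], [1, -1.5, 0], 1], [[0, 0, 0], [1.9, -2.6, 0], 1], [[0, 0, 0], [1.9, -2.6, 0], 1], [[0, 0, 0], [1.9, -2.6, 0], 1], [[0, 0, 0], [1.9, -2.6, 0], 1], [[0, 0, 0], [1.9, -2.6, 0], 1], [[0, 0, 0], [1.9, -2.6, 0], 1], [[0, 0, 0], [1.9, -1.9, 0.5], 1], [[0, 0, 0], [0, 0, 0.5], 1], [[0, 0, 0], [0, 0, 0], 1], [[0, 0, 0], [0, 0, 0], 1]]}}

```text
time_s: 8.23
tool_pos: [0.4631, 0.0418, 0.0868]
eef_rot: [3.14, 0.001, 1.626]
wrist_force: [-0.4, -0.0, -1.0]
grip_width: 0.0857
grip_force: 0.0
```

```bash
python3 - <<'E'
from h import *
from to import go
p=viewer.read_camera("scene")
for q in place_of("plaster_roll",p)[:2]: print(round(q["p"],2),at(p,*q["point"],.003)[:2])
for q in boxes_of("plaster_roll",p)[:2]: print(round(q["p"],2),at(p,*q["point"],.016)[:2])
u=proj(p,[.4625,.043,.02]).astype(int); c=p["frame"][u[1]-55:u[1]+35,u[0]-60:u[0]+60]
cv2.imwrite("pics/r.png",cv2.resize(c,None,fx=5,fy=5))
go(.4625,.0430,.0,1.626)
E
```

```text
0.76 [0.46529184 0.04998278]
0.65 [0.47143796 0.04966361]
t 8.38 pos [0.4633 0.0416 0.0864] rot [ 3.141 -0.     1.625] w 0.0854 F [-0.8  0.  -0.2]
shift cm [ 0.14 -0.09  8.64] after-turn shift [ 0.15 -0.08  8.64] turn [ 0.06 -0.01 -0.08]
```

View pics/r.png

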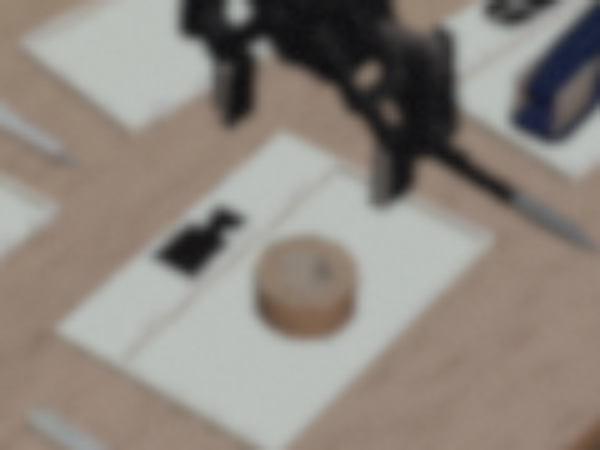

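Scene crop: the roll's top ellipse is centred at (306,268), and its outline spans columns 253–358 and rows 236–338.

```bash
python3 - <<'E'
from h import *
p=viewer.read_camera("scene"); u=proj(p,[.4625,.043,.02]).astype(int)
x=(306/5+u[0]-60-.4); y=(268/5+u[1]-55-.4); print(at(p,y/384,x/512,.028)); 
y=((236+338)/10+u[1]-55-.4); print(at(p,y/384,x/512,.0155))
E
```

```text
[0.46268069 0.04326494 0.028     ]
[0.46195232 0.04360733 0.0155    ]
```

Request:
{"name": "step_arm", "arguments": {"increments": [[[0, 0, 0], [0.15, -0.08, 1.5], 0.75], [[0, 0, 0], [0, 0, 2], 0.7], [[0, 0, 0], [0, 0, 1.5], 0.7], [[0, 0, 0], [0, 0, 0.6], 0.7], [[0, 0, 0], [0, 0, 0], 0.7], [[0, 0, 0], [0, 0, 0], 0.7], [[0, 0, 0], [0, 0, 0.7], 0.7], [[0, 0, 0], [0, 0, 0.7], 0.7], [[0, 0, 0], [0, 0, 0.4], 0.7], [[0, 0, 0], [0, 0, 0], 0.7], [[0, 0, 0], [0, 0, 0], 0.7]]}}

```text
time_s: 9.35
tool_pos: [0.4611, 0.0438, 0.0116]
eef_rot: [-3.141, -0.0, 1.626]
wrist_force: [-0.2, -0.4, -0.2]
grip_width: 0.0595
grip_force: 0.0
```

Request:
{"name": "step_arm", "arguments": {"increments": [[[0, 0, 0], [0, 0, 0.2], 0.7], [[0, 0, 0], [0, 0, 0.2], 0.7], [[0, 0, 0], [0, 0, 0], 0.7]]}}

```text
time_s: 9.6
tool_pos: [0.4613, 0.0437, 0.0076]
eef_rot: [-3.141, -0.0, 1.626]
wrist_force: [-0.5, 0.0, -0.5]
grip_width: 0.0598
grip_force: 0.0
```

Request:
{"name": "step_arm", "arguments": {"increments": [[[0, 0, 0], [0, 0, 0.2], 0.7], [[0, 0, 0], [0, 0, 0.1], 0.7], [[0, 0, 0], [0, 0, 0], 0.65], [[0, 0, 0], [0, 0, 0], 0.6], [[0, 0, 0], [0, 0, 0], 0.5], [[0, 0, 0], [0, 0, 0], 0.5], [[0, 0, 0], [0, 0, 0], 0.5]], "force": 40}}

```text
time_s: 10.18
tool_pos: [0.4614, 0.0438, 0.0051]
eef_rot: [3.141, 0.0, 1.626]
wrist_force: [-2.5, -1.0, 4.8]
grip_width: 0.0508
grip_force: 41.4
```

Request:
{"name": "step_arm", "arguments": {"increments": [[[0, 0, 0], [0, 0, -0.8], 0.5], [[0, 0, 0], [0, 0, -2], 0.5], [[0, 0, 0], [0.5, 0.8, -2.5], 0.5], [[0, 0, 0], [1.7, 2.6, 0], 0.5], [[0, 0, 0], [1.7, 2.6, 0], 0.5], [[0, 0, 0], [1.7, 2.6, 0], 0.5], [[0, 0, 0], [1.7, 2.6, 0], 0.5], [[0, 0, 0], [1.7, 2.6, 0], 0.5], [[0, 0, 0], [1.7, 2.6, 0], 0.5], [[0, 0, 0], [1.2, 2.0, 0], 0.5], [[0, 0, 0], [0.4, 0.7, 0], 0.5], [[0, 0, 0], [0, 0, 0], 0.5]]}}

```text
time_s: 11.18
tool_pos: [0.6459, 0.1789, 0.0576]
eef_rot: [-3.141, -0.002, 1.628]
wrist_force: [-0.4, -0.0, -0.6]
grip_width: 0.0503
grip_force: 41.8
```

Request:
{"name": "step_arm", "arguments": {"increments": [[[0, 0, 0], [0, 0, 0], 0.5], [[0, 0, 0], [0, 0, 0], 0.5]]}}

```text
time_s: 11.35
tool_pos: [0.6445, 0.1761, 0.0578]
eef_rot: [-3.141, 0.001, 1.626]
wrist_force: [0.1, -0.5, -1.6]
grip_width: 0.0503
grip_force: 41.8
```

```bash
python3 to.py .6454 .1785 .0055 1.626
```

```text
t 11.35 pos [0.6445 0.1761 0.0578] rot [-3.141e+00  1.000e-03  1.626e+00] w 0.0503 F [ 0.1 -0.5 -1.6]
shift cm [0.24 0.11 5.22] after-turn shift [0.24 0.1  5.23] turn [-0.05  0.04 -0.02]
```

Request:
{"name": "step_arm", "arguments": {"increments": [[[0, 0, 0], [0.2, 0.1, 2.0], 0.5], [[0, 0, 0], [0, 0, 1.9], 0.5], [[0, 0, 0], [0, 0, 0.7], 0.5], [[0, 0, 0], [0, 0, 0.4], 0.5], [[0, 0, 0], [0, 0, 0.25], 0.5], [[0, 0, 0], [0, 0, 0], 0.5], [[0, 0, 0], [0, 0, 0], 0.65], [[0, 0, 0], [0, 0, 0], 0.7], [[0, 0, 0], [0, 0, 0], 0.7], [[0, 0, 0], [0, 0, -1.5], 0.7], [[0, 0, 0], [0, 0, -3], 0.7], [[0, 0, 0], [0, 0, -4], 0.7]]}}

```text
time_s: 12.35
tool_pos: [0.6442, 0.1785, 0.0893]
eef_rot: [-3.136, 0.001, 1.627]
wrist_force: [1.5, -0.5, -0.2]
grip_width: 0.0596
grip_force: 0.0
```

```bash
python3 to.py .661 -.093 .05 1.626
```

```text
t 12.35 pos [0.6442 0.1785 0.0893] rot [-3.136e+00  1.000e-03  1.627e+00] w 0.0596 F [ 1.5 -0.5 -0.2]
shift cm [-27.2    0.18   3.96] after-turn shift [-27.2    0.18   3.93] turn [-0.3   0.05  0.03]
```

Request:
{"name": "step_arm", "arguments": {"increments": [[[0, 0, 0], [-1.5, 0, 0], 0.6], [[0, 0, 0], [-3.5, 0, 0], 0.6], [[0, 0, 0], [-4, 0, 0], 0.6], [[0, 0, 0], [-4, 0, 0], 0.6], [[0, 0, 0], [-4, 0.1, 0], 0.6], [[0, 0, 0], [-4, 0, 0], 0.6], [[0, 0, 0], [-3.5, 0, 0], 0.6], [[0, 0, 0], [-2, 0, 0], 0.6], [[0, 0, 0], [-0.6, 0, 0], 0.6], [[0, 0, 0], [0, 0, 0], 0.6], [[0, 0, 0], [0, 0, 0], 0.6], [[0, 0, 0], [0, 0, 0], 0.6]]}}

```text
time_s: 13.35
tool_pos: [0.6624, -0.0882, 0.091]
eef_rot: [3.141, -0.002, 1.63]
wrist_force: [-0.2, 0.4, 0.2]
grip_width: 0.0517
grip_force: 0.0
```

```bash
python3 - <<'E'
from fit import *
from to import go
ps=[viewer.read_camera(n) for n in("top","scene")]
p=ps[1]; u=proj(p,[.661,-.093,.04]); 
m=(p["frame"][...,0].astype(int)-p["frame"][...,2]>25); yy,xx=np.nonzero(m); k=np.hypot(xx-u[0],yy-u[1])<12
print(k.sum(),at(p,yy[k].mean()/384,xx[k].mean()/512,.047))
for P in ps:
    for q in place_of("plaster_roll",P)[:1]: print(round(q["p"],2),at(P,*q["point"],.003)[:2])
    try: print(fit([P],"plaster_roll",[.645,.178,0],.003))
    except Exception as e: print(e)
c=p["frame"][130:300,140:340]; cv2.imwrite("pics/s2.png",cv2.resize(c,None,fx=3.5,fy=3.5))
go(.661,-.0927,.0105,1.626)
E
```

```text
10 [ 0.66165796 -0.09266603  0.047     ]
0.57 [0.6468447  0.17946892]
(array([ 0.64714661,  0.18014502, -0.06318868]), np.float64(0.31258973534769097), [183])
0.83 [0.65458641 0.1778225 ]
(array([0.64781162, 0.17802116, 0.05696802]), np.float64(0.17675422370205943), [318])
t 13.55 pos [ 0.6623 -0.0895  0.0905] rot [ 3.141e+00 -1.000e-03  1.629e+00] w 0.0512 F [-0.4 -0.   0.2]
shift cm [-0.32 -0.15  8.  ] after-turn shift [-0.32 -0.14  8.  ] turn [ 0.01 -0.03  0.15]
```

View pics/s2.png

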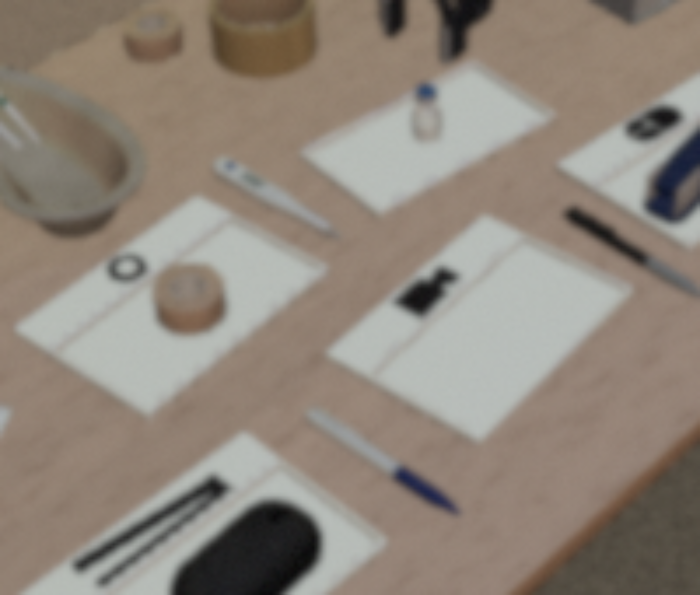

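The roll lies flat and central in its tray (crop 189,297), and the vial stands upright in the spare tray (426,115). Next: grasp the vial.

Request:
{"name": "step_arm", "arguments": {"increments": [[[0, 0, 0], [-0.3, -0.15, 2.0], 0.55], [[0, 0, 0], [0, 0, 2.0], 0.55], [[0, 0, 0], [0, 0, 2.0], 0.55], [[0, 0, 0], [0, 0, 1.4], 0.55], [[0, 0, 0], [0, 0, 0.5], 0.55], [[0, 0, 0], [0, 0, 0], 0.55], [[0, 0, 0], [0, 0, 0], 0.4], [[0, 0, 0], [0, 0, 0], 0.3], [[0, 0, 0], [0, 0, 0], 0.2], [[0, 0, 0], [0, 0, 0], 0.15], [[0, 0, 0], [0, 0, 0], 0.15], [[0, 0, 0], [0, 0, 0], 0.15]], "force": 30}}

```text
time_s: 14.55
tool_pos: [0.6619, -0.0944, 0.0129]
eef_rot: [3.139, 0.0, 1.626]
wrist_force: [-0.5, 0.4, 5.7]
grip_width: 0.0228
grip_force: 29.5
```

```bash
python3 to.py .463 .0412 .07 1.626
```

```text
t 14.55 pos [ 0.6619 -0.0944  0.0129] rot [3.139 0.    1.626] w 0.0228 F [-0.5  0.4  5.7]
shift cm [ 14.63 -19.09  -5.76] after-turn shift [ 14.63 -19.11  -5.71] turn [0.15 0.01 0.  ]
```

Request:
{"name": "step_arm", "arguments": {"increments": [[[0, 0, 0], [0, 0, -0.8], 0.15], [[0, 0, 0], [0, 0, -2.2], 0.15], [[0, 0, 0], [0.6, -0.8, -2.5], 0.15], [[0, 0, 0], [2, -2.6, 0], 0.15], [[0, 0, 0], [2, -2.6, 0], 0.15], [[0, 0, 0], [2, -2.6, 0], 0.15], [[0, 0, 0], [2, -2.6, 0], 0.15], [[0, 0, 0], [2, -2.6, 0], 0.15], [[0, 0, 0], [2, -2.6, 0], 0.15], [[0, 0, 0], [1.5, -2, 0], 0.15], [[0, 0, 0], [0.5, -0.7, 0], 0.15], [[0, 0, 0], [0, 0, 0], 0.15]]}}

```text
time_s: 15.55
tool_pos: [0.4605, 0.0419, 0.0668]
eef_rot: [-3.141, 0.001, 1.629]
wrist_force: [0.4, -0.3, -0.7]
grip_width: 0.0221
grip_force: 29.6
```

Request:
{"name": "step_arm", "arguments": {"increments": [[[0, 0, 0], [0, 0, 0], 0.15], [[0, 0, 0], [0, 0, 0], 0.15]]}}

```text
time_s: 15.72
tool_pos: [0.4634, 0.0398, 0.0668]
eef_rot: [3.14, 0.0, 1.625]
wrist_force: [0.7, -0.1, -0.2]
grip_width: 0.0225
grip_force: 29.6
```

```bash
python3 to.py .4625 .0412 .0132 1.626
```

```text
t 15.72 pos [0.4634 0.0398 0.0668] rot [3.14  0.    1.625] w 0.0225 F [ 0.7 -0.1 -0.2]
shift cm [ 0.15 -0.09  5.36] after-turn shift [ 0.15 -0.08  5.36] turn [ 0.08  0.01 -0.08]
```

Request:
{"name": "step_arm", "arguments": {"increments": [[[0, 0, 0], [0.1, -0.1, 2.0], 0.15], [[0, 0, 0], [0, 0, 2.0], 0.15], [[0, 0, 0], [0, 0, 0.8], 0.15], [[0, 0, 0], [0, 0, 0.4], 0.15], [[0, 0, 0], [0, 0, 0.2], 0.15], [[0, 0, 0], [0, 0, 0], 0.15], [[0, 0, 0], [0, 0, 0], 0.35], [[0, 0, 0], [0, 0, 0], 0.55], [[0, 0, 0], [0, 0, 0], 0.55], [[0, 0, 0], [0, 0, -1.5], 0.55], [[0, 0, 0], [0, 0, -3], 0.55], [[0, 0, 0], [0, 0, -4], 0.7]]}}

```text
time_s: 16.72
tool_pos: [0.4589, 0.0416, 0.0963]
eef_rot: [-3.136, -0.001, 1.626]
wrist_force: [1.3, -0.1, 0.4]
grip_width: 0.058
grip_force: 0.0
```

```bash
python3 to.py .4375 .3145 .11 1.66
```

```text
t 16.72 pos [0.4589 0.0416 0.0963] rot [-3.136e+00 -1.000e-03  1.626e+00] w 0.058 F [ 1.3 -0.1  0.4]
shift cm [27.37 -0.63 -1.33] after-turn shift [27.37  0.3  -1.37] turn [-0.3  -0.08 -1.93]
```

Request:
{"name": "step_arm", "arguments": {"increments": [[[0, 0, 0], [1.5, 0, -0.8], 1], [[0, 0, 0], [3.5, -0.1, 0], 1], [[0, 0, 0], [4, -0.1, 0], 1], [[0, 0, 0], [4, -0.1, 0], 1], [[0, 0, 0], [4, -0.1, 0], 1], [[0, 0, 0], [4, -0.1, 0], 1], [[0, 0, 0], [3.5, -0.1, 0], 1], [[0, 0, 0], [2, -0.1, 0], 1], [[0, 0, 0], [0.8, 0, 0], 1], [[0, 0, -2], [0, 0, 0], 1], [[0, 0, 0], [0, 0, 0], 1], [[0, 0, 0], [0, 0, 0], 1]]}}

```text
time_s: 17.72
tool_pos: [0.4393, 0.3129, 0.1052]
eef_rot: [-3.141, 0.001, 1.659]
wrist_force: [-0.6, 0.2, -0.3]
grip_width: 0.0854
grip_force: 0.0
```

```bash
python3 - <<'E'
from fit import *
from to import go
p=viewer.read_camera("scene")
for t,a in(("mouse",1.65),):
    for q in place_of(t,p)[:2]: print(round(q["p"],2),at(p,*q["point"],.003)[:2])
    for q in boxes_of(t,p)[:2]: print(round(q["p"],2),at(p,*q["point"],.018)[:2])
m=(p["frame"].max(2)<70).astype(np.uint8)
im=p["frame"].copy()
r=render(p,"mouse",[.4375,.3145,1.66],.003)>.5
c,_=cv2.findContours(cv2.resize(r.astype(np.uint8),None,fx=5,fy=5,interpolation=0),0,1)
im=cv2.resize(im,None,fx=5,fy=5); cv2.drawContours(im,c,-1,(0,255,0),1)
u=(proj(p,[.4375,.3145,.02])*5).astype(int); cv2.imwrite("pics/m.png",im[u[1]-300:u[1]+250,u[0]-350:u[0]+350])
go(.4375,.3145,.0,1.66)
E
```

```text
0.76 [0.44020618 0.31698281]
0.19 [0.45594029 0.04617587]
0.86 [0.4390767  0.32365816]
t 17.87 pos [0.4395 0.3128 0.1054] rot [3.141e+00 1.000e-03 1.659e+00] w 0.0856 F [0.3 0.2 0.3]
shift cm [ 0.2  -0.18 10.54] after-turn shift [ 0.19 -0.18 10.54] turn [ 0.02  0.03 -0.08]
```

View pics/m.png

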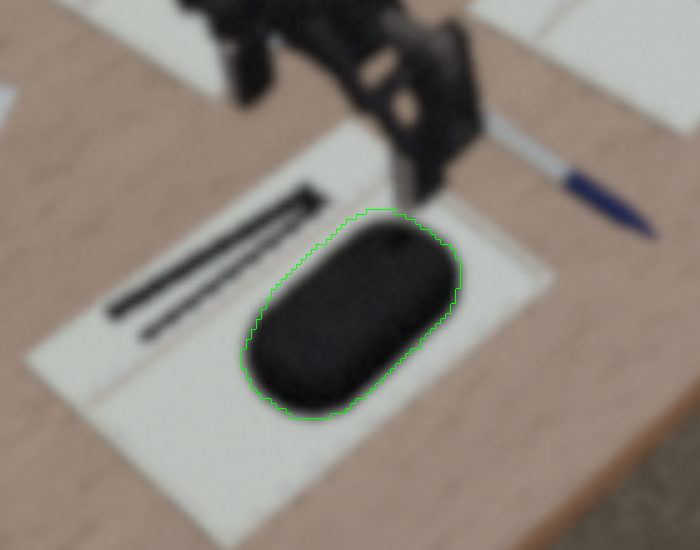

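The projected outline matches the mouse (crop centre 350,312) to within about 1 mm. Descending with the fingers open and closing with the tips just above the rim.

Request:
{"name": "step_arm", "arguments": {"increments": [[[0, 0, 0], [0.2, -0.2, 2.5], 1], [[0, 0, 0], [0, 0, 2.5], 1], [[0, 0, 0], [0, 0, 2.5], 1], [[0, 0, 0], [0, 0, 1.5], 1], [[0, 0, 0], [0, 0, 0.8], 1], [[0, 0, 0], [0, 0, 0.2], 1], [[0, 0, 0], [0, 0, 0], 1], [[0, 0, 0], [0, 0, 0], 0.85], [[0, 0, 0], [0, 0, 0], 0.75]], "force": 50}}

```text
time_s: 18.62
tool_pos: [0.4375, 0.3163, 0.0066]
eef_rot: [3.14, -0.001, 1.661]
wrist_force: [-0.3, 0.8, -0.1]
grip_width: 0.0647
grip_force: 0.0
```

Request:
{"name": "step_arm", "arguments": {"increments": [[[0, 0, 0], [0, 0, 0], 0.65], [[0, 0, 0], [0, 0, 0], 0.6], [[0, 0, 0], [0, 0, 0], 0.6], [[0, 0, 0], [0, 0, 0], 0.6]]}}

```text
time_s: 18.95
tool_pos: [0.4375, 0.3163, 0.007]
eef_rot: [3.139, -0.001, 1.661]
wrist_force: [-1.5, -1.5, 8.6]
grip_width: 0.0561
grip_force: 52.3
```

Request:
{"name": "step_arm", "arguments": {"increments": [[[0, 0, 0], [0, 0, 0], 0.76], [[0, 0, 0], [0, 0, 0], 0.76], [[0, 0, 0], [0, 0, 0.2], 0.76], [[0, 0, 0], [0, 0, 0.15], 0.76], [[0, 0, 0], [0, 0, 0], 0.76]]}}

```text
time_s: 19.37
tool_pos: [0.4365, 0.3155, 0.0014]
eef_rot: [-3.141, 0.0, 1.661]
wrist_force: [0.2, 0.1, -0.2]
grip_width: 0.0645
grip_force: 0.0
```

Request:
{"name": "step_arm", "arguments": {"increments": [[[0, 0, 0], [0, 0, 0], 0.6], [[0, 0, 0], [0, 0, 0], 0.6], [[0, 0, 0], [0, 0, 0], 0.6], [[0, 0, 0], [0, 0, 0], 0.6]]}}

```text
time_s: 19.7
tool_pos: [0.4367, 0.3158, 0.002]
eef_rot: [3.141, -0.0, 1.661]
wrist_force: [-1.4, -2.2, 5.2]
grip_width: 0.0569
grip_force: 53.8
```

Request:
{"name": "step_arm", "arguments": {"increments": [[[0, 0, 0], [0, 0, -0.5], 0.6], [[0, 0, 0], [0, 0, -1], 0.6], [[0, 0, 0], [0, 0, -1.5], 0.6], [[0, 0, 0], [0, 0, -2], 0.6], [[0, 0, 0], [0, 0, -1.5], 0.6], [[0, 0, 0], [0, 0, 0], 0.6], [[0, 0, 0], [0, 0, 0], 0.6]]}}

```text
time_s: 20.28
tool_pos: [0.4373, 0.316, 0.0679]
eef_rot: [3.139, -0.001, 1.661]
wrist_force: [-0.2, -0.3, -1.2]
grip_width: 0.0569
grip_force: 53.5
```

```bash
python3 - <<'E'
from h import *
from to import go
p=viewer.read_camera("scene"); u=proj(p,[.437,.315,.06]).astype(int); cv2.imwrite("pics/m2.png",cv2.resize(p["frame"][u[1]-75:u[1]+75,u[0]-85:u[0]+85],None,fx=3.5,fy=3.5))
go(.660,-.093,.07,1.661)
E
```

```text
t 20.33 pos [0.4368 0.3155 0.0669] rot [3.141 0.    1.661] w 0.0567 F [ 0.3  0.1 -1. ]
shift cm [-42.69  18.56  -0.3 ] after-turn shift [-42.69  18.55  -0.31] turn [ 0.03  0.01 -0.01]
```

View pics/m2.png

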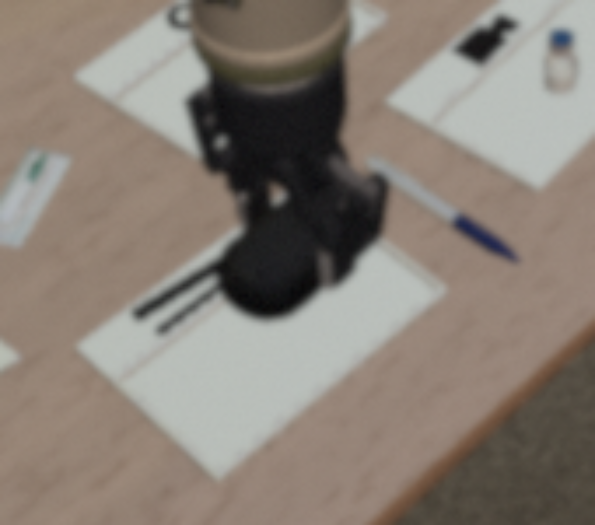

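The mouse is held level, well clear of the tray. Carrying it to the spare tray.

Request:
{"name": "step_arm", "arguments": {"increments": [[[0, 0, 0], [-1.7, 0.75, -0.6], 0.6], [[0, 0, 0], [-3.4, 1.5, -0.4], 0.6], [[0, 0, 0], [-3.4, 1.5, 0], 0.6], [[0, 0, 0], [-3.4, 1.5, 0], 0.6], [[0, 0, 0], [-3.4, 1.5, 0], 0.6], [[0, 0, 0], [-3.4, 1.5, 0], 0.6], [[0, 0, 0], [-3.4, 1.5, 0], 0.6], [[0, 0, 0], [-3.4, 1.5, 0], 0.6], [[0, 0, 0], [-3.4, 1.5, 0], 0.6], [[0, 0, 0], [-3.4, 1.5, 0], 0.6], [[0, 0, 0], [-3.4, 1.5, 0], 0.6], [[0, 0, 0], [-3.4, 1.5, 0], 0.6]]}}

```text
time_s: 21.33
tool_pos: [0.6434, -0.0601, 0.0752]
eef_rot: [-3.139, -0.0, 1.661]
wrist_force: [-0.1, 0.2, -1.3]
grip_width: 0.0564
grip_force: 53.5
```

Request:
{"name": "step_arm", "arguments": {"increments": [[[0, 0, 0], [-2.6, 1.0, 0], 0.6], [[0, 0, 0], [-1, 0.3, 0], 0.6], [[0, 0, 3.5], [0, 0, 0], 0.6], [[0, 0, 3.5], [0, 0, 0], 0.6], [[0, 0, 3], [0, 0, 0], 0.6], [[0, 0, 0], [0, 0, 0], 0.6], [[0, 0, 0], [0, 0, 0], 0.6]]}}

```text
time_s: 21.92
tool_pos: [0.6592, -0.0922, 0.0757]
eef_rot: [-3.14, -0.0, 1.489]
wrist_force: [0.3, 0.4, -0.9]
grip_width: 0.057
grip_force: 53.6
```

```bash
python3 to.py .660 -.093 .003 1.486
```

```text
t 21.92 pos [ 0.6592 -0.0922  0.0757] rot [-3.14  -0.     1.489] w 0.057 F [ 0.3  0.4 -0.9]
shift cm [-0.07  0.09  7.27] after-turn shift [-0.07  0.08  7.27] turn [-0.1  -0.01  0.17]
```

Request:
{"name": "step_arm", "arguments": {"increments": [[[0, 0, 0], [0, 0.1, 2.5], 0.6], [[0, 0, 0], [0, 0, 2.5], 0.6], [[0, 0, 0], [0, 0, 1.2], 0.6], [[0, 0, 0], [0, 0, 0.6], 0.6], [[0, 0, 0], [0, 0, 0.3], 0.6], [[0, 0, 0], [0, 0, 0.15], 0.6], [[0, 0, 0], [0, 0, 0], 0.6], [[0, 0, 0], [0, 0, 0], 0.7], [[0, 0, 0], [0, 0, 0], 0.76], [[0, 0, 0], [0, 0, 0], 0.76], [[0, 0, 0], [0, 0, -1], 0.8], [[0, 0, 0], [0, 0, -2], 1]]}}

```text
time_s: 22.92
tool_pos: [0.6592, -0.0929, 0.0328]
eef_rot: [-3.137, -0.0, 1.487]
wrist_force: [0.2, 0.5, -0.0]
grip_width: 0.0784
grip_force: 0.0
```

Request:
{"name": "step_arm", "arguments": {"increments": [[[0, 0, 0], [0, 0, -3], 0.7], [[0, 0, 0], [0, 0, -4], 0.7], [[0, 0, 0], [0, 0, -1], 0.7], [[0, 0, 0], [0, 0, 0], 0.7]]}}

```text
time_s: 23.25
tool_pos: [0.6639, -0.0926, 0.1208]
eef_rot: [3.132, 0.0, 1.487]
wrist_force: [-0.8, 0.3, 0.4]
grip_width: 0.0597
grip_force: 0.0
```

```bash
python3 - <<'E'
from fit import *
from to import go
ps=[viewer.read_camera(n) for n in("top","scene")]
S2=[box(-.074,.074,-.018,.018,0,.002),box(-.072,.072,-.012,.012,.023,.045)]
for lab,mod in(("two",S2),("arm",S2[1:]),("hull",[sum(S2,[])])):
    M["stapler"]=mod
    for P in ([ps[1]],ps):
        print(lab,fit(P,"stapler",[.464,-.208,1.7],.003))
for p,n in zip(ps,("top","scene")):
    for q in place_of("stapler",p)[:1]: print(n,round(q["p"],2),at(p,*q["point"],.003)[:2])
p=ps[1]; M["stapler"]=S2
r=render(p,"stapler",[.464,-.208,1.70],.003)>.5
c,_=cv2.findContours(cv2.resize(r.astype(np.uint8),None,fx=5,fy=5,interpolation=0),0,1)
im=cv2.resize(p["frame"],None,fx=5,fy=5); cv2.drawContours(im,c,-1,(0,255,0),1)
u=(proj(p,[.464,-.208,.02])*5).astype(int); cv2.imwrite("pics/st.png",im[u[1]-200:u[1]+200,u[0]-400:u[0]+250])
go(.464,-.208,.10,1.70)
E
```

```text
two (array([ 0.4647119 , -0.20792488,  1.74743611]), np.float64(0.41291101055806934), [520])Traceback (most recent call last):
  File "<stdin>", line 8, in <module>
  File "fit.py", line 32, in fit
    ms=[mask(p,name,q0[:2],z0+.01,rad) for p in ps]
        ~~~~^^^^^^^^^^^^^^^^^^^^^^^^^^
  File "fit.py", line 27, in mask
    best=max(set(i[d<rad]),key=lambda k:st[k,4] if st[k,4]<20000 else 0)
ValueError: max() iterable argument is empty
```

Top view is partly occluded by the arm, so I'll use the stored first top picture together with the new scene view.

```bash
python3 - <<'E'
from fit import *
from to import go
ps=[viewer.read_camera(n) for n in("top","scene")]
ps[0]["frame"]=cv2.imread("pics/top0.png")
S2=[box(-.074,.074,-.018,.018,0,.002),box(-.072,.072,-.012,.012,.023,.045)]
for lab,mod in(("arm",S2[1:]),("hull",[sum(S2,[])])):
    M["stapler"]=mod
    for P in (ps[:1],ps[1:]):
        r=fit(P,"stapler",[.464,-.208,1.7],.003); print(lab,np.round(r[0],4),round(r[1],3))
p=ps[1]
for q in place_of("stapler",p)[:1]: print(round(q["p"],2),at(p,*q["point"],.003)[:2])
M["stapler"]=S2; out=[]
for p in ps:
    r=render(p,"stapler",[.464,-.208,1.70],.003)>.5
    c,_=cv2.findContours(cv2.resize(r.astype(np.uint8),None,fx=6,fy=6,interpolation=0),0,1)
    im=cv2.resize(p["frame"],None,fx=6,fy=6); cv2.drawContours(im,c,-1,(0,255,0),1)
    u=(proj(p,[.464,-.208,.02])*6).astype(int); out.append(im[u[1]-200:u[1]+200,u[0]-200:u[0]+200])
cv2.imwrite("pics/st.png",np.hstack(out))
go(.464,-.208,.10,1.70)
E
```

```text
arm [ 0.4639 -0.204   1.6617] 0.168
arm [ 0.4546 -0.1901  1.7442] 0.22
hull [ 0.4657 -0.2065  1.6642] 0.329
hull [ 0.4634 -0.206   1.7844] 0.434
0.85 [ 0.45585653 -0.2022736 ]
t 23.5 pos [ 0.6602 -0.093   0.1133] rot [-3.14   0.     1.487] w 0.0597 F [-0.2  1.1  0.7]
shift cm [-13.11 -18.58   1.36] after-turn shift [ -8.88 -20.94   1.33] turn [-1.100e-01 -1.000e-02 -1.223e+01]
```

View pics/st.png

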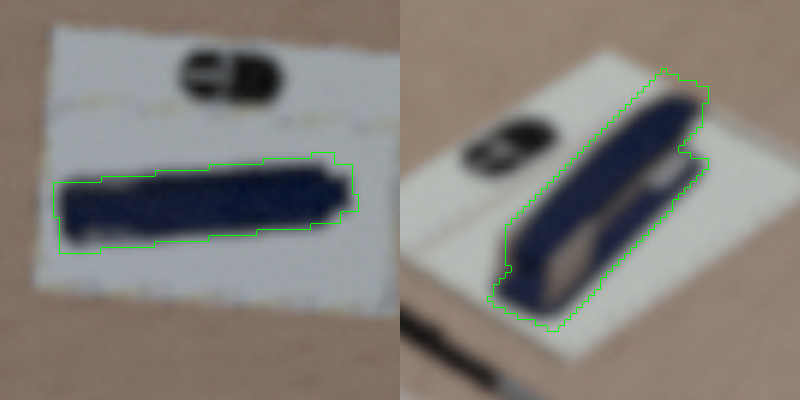

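The top view shows the stapler axis slightly flatter than my outline (upper edge slope −0.065 against −0.106), giving yaw ≈ 1.66 and a centre near (0.463, −0.206). The hinge is at its left end, toward +y.

Request:
{"name": "step_arm", "arguments": {"increments": [[[0, 0, -5], [0, 0, 0], 0.65], [[0, 0, -4.9], [0, 0, 0], 0.65], [[0, 0, 0], [-1, -2, 0], 0.65], [[0, 0, 0], [-1.6, -3.5, 0], 0.65], [[0, 0, 0], [-1.6, -3.5, 0], 0.65], [[0, 0, 0], [-1.6, -3.5, 0], 0.65], [[0, 0, 0], [-1.6, -3.5, 0], 0.65], [[0, 0, 0], [-1.4, -3, 0], 0.65], [[0, 0, 0], [-0.7, -1.6, 0], 0.65], [[0, 0, 0], [0, 0, 0], 0.65], [[0, 0, 0], [0, 0, 0], 0.65], [[0, 0, 0], [0, 0, 0], 0.65]]}}

```text
time_s: 24.5
tool_pos: [0.4646, -0.2051, 0.1141]
eef_rot: [3.141, -0.001, 1.66]
wrist_force: [0.1, 0.7, 0.1]
grip_width: 0.0558
grip_force: 0.0
```

```bash
python3 - <<'E'
from to import *
go(.463,-.206,.018,1.66)
p=viewer.read_camera("scene"); u=proj(p,[.463,-.206,.05]).astype(int); im=cv2.resize(p["frame"][u[1]-50:u[1]+50,u[0]-70:u[0]+70],None,fx=5,fy=5); cv2.imwrite("pics/st2.png",im)
E
```

```text
t 24.5 pos [ 0.4646 -0.2051  0.1141] rot [ 3.141e+00 -1.000e-03  1.660e+00] w 0.0558 F [0.1 0.7 0.1]
shift cm [-0.08 -0.17  9.61] after-turn shift [-0.07 -0.17  9.61] turn [ 0.01 -0.04 -0.01]
```

View pics/st2.png

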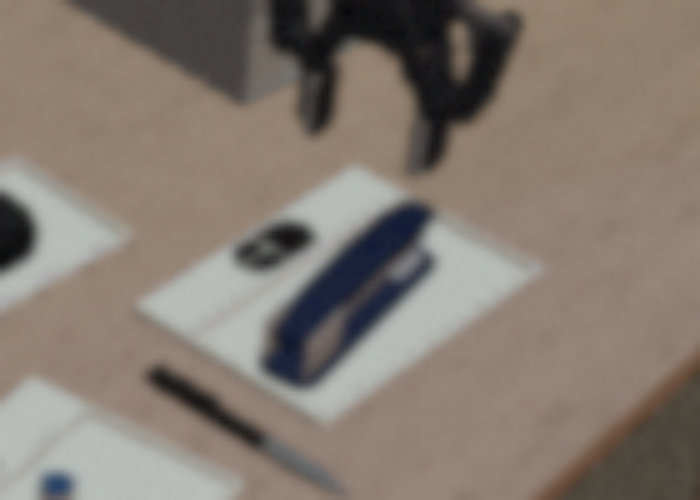

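The stapler stands undisturbed under the open fingers (crop 350,295). Descend and grip.

Request:
{"name": "step_arm", "arguments": {"increments": [[[0, 0, 0], [0, -0.1, 2.5], 0.6], [[0, 0, 0], [0, 0, 2.5], 0.6], [[0, 0, 0], [0, 0, 2.5], 0.6], [[0, 0, 0], [0, 0, 1.5], 0.6], [[0, 0, 0], [0, 0, 0.6], 0.6], [[0, 0, 0], [0, 0, 0], 0.6], [[0, 0, 0], [0, 0, 0], 0.45], [[0, 0, 0], [0, 0, 0], 0.35], [[0, 0, 0], [0, 0, 0], 0.25], [[0, 0, 0], [0, 0, 0], 0.15], [[0, 0, 0], [0, 0, 0], 0.15], [[0, 0, 0], [0, 0, 0], 0.15]], "force": 70}}

```text
time_s: 25.55
tool_pos: [0.4645, -0.2059, 0.0197]
eef_rot: [3.139, 0.001, 1.66]
wrist_force: [1.0, 2.0, 6.6]
grip_width: 0.0229
grip_force: 68.6
```

Request:
{"name": "step_arm", "arguments": {"increments": [[[0, 0, 0], [0, 0, 0], 0.15], [[0, 0, 0], [0, 0, -0.5], 0.15], [[0, 0, 0], [0, 0, -1], 0.15], [[0, 0, 0], [0, 0, -2], 0.15], [[0, 0, 0], [0, 0, -2], 0.15], [[0, 0, 0], [0, 0, -2], 0.15], [[0, 0, 0], [0, 0, 0], 0.15], [[0, 0, 0], [0, 0, 0], 0.15]]}}

```text
time_s: 26.22
tool_pos: [0.4636, -0.2064, 0.0946]
eef_rot: [3.14, 0.002, 1.659]
wrist_force: [0.3, 0.7, -3.8]
grip_width: 0.0232
grip_force: 69.0
```

```bash
python3 to.py .440 .3315 .09 1.563
```

```text
t 26.22 pos [ 0.4636 -0.2064  0.0946] rot [3.140e+00 2.000e-03 1.659e+00] w 0.0232 F [ 0.3  0.7 -3.8]
shift cm [53.79  2.38  0.36] after-turn shift [53.77 -2.78  0.46] turn [0.11 0.1  5.49]
```

Request:
{"name": "step_arm", "arguments": {"increments": [[[0, 0, 0], [2, 0, -1], 0.15], [[0, 0, 0], [3.9, 0.2, 0], 0.15], [[0, 0, 0], [3.9, 0.2, 0], 0.15], [[0, 0, 0], [3.9, 0.2, 0], 0.15], [[0, 0, 0], [3.9, 0.2, 0], 0.15], [[0, 0, 0], [3.9, 0.2, 0], 0.15], [[0, 0, 0], [3.9, 0.2, 0], 0.15], [[0, 0, 0], [3.9, 0.2, 0], 0.15], [[0, 0, 0], [3.9, 0.2, 0], 0.15], [[0, 0, 0], [3.9, 0.2, 0], 0.15], [[0, 0, 0], [3.9, 0.2, 0], 0.15], [[0, 0, 0], [3.9, 0.2, 0], 0.15]]}}

```text
time_s: 27.22
tool_pos: [0.4443, 0.2443, 0.1021]
eef_rot: [-3.14, 0.001, 1.659]
wrist_force: [1.3, -0.4, -1.9]
grip_width: 0.0227
grip_force: 69.1
```

Request:
{"name": "step_arm", "arguments": {"increments": [[[0, 0, 0], [3.9, 0.2, 0], 0.15], [[0, 0, 0], [3, 0, 0], 0.15], [[0, 0, 0], [1.5, 0, 0], 0.15], [[0, 0, 0], [0.5, 0, 0], 0.15], [[0, 0, 2.8], [0, 0, 1], 0.15], [[0, 0, 2.7], [0, 0, 2], 0.15], [[0, 0, 0], [0, 0, 1], 0.15], [[0, 0, 0], [0, 0, 0], 0.15], [[0, 0, 0], [0, 0, 0], 0.15]]}}

```text
time_s: 27.97
tool_pos: [0.4392, 0.3309, 0.0625]
eef_rot: [-3.14, 0.002, 1.564]
wrist_force: [0.1, 1.0, -2.0]
grip_width: 0.0225
grip_force: 69.1
```

```bash
python3 - <<'E'
from to import *
go(.4400,.3315,.020,1.563)
p=viewer.read_camera("scene"); u=proj(p,[.44,.33,.05]).astype(int); im=cv2.resize(p["frame"][u[1]-65:u[1]+65,u[0]-80:u[0]+80],None,fx=4,fy=4); cv2.imwrite("pics/st3.png",im)
E
```

```text
t 27.97 pos [0.4392 0.3309 0.0625] rot [-3.140e+00  2.000e-03  1.564e+00] w 0.0225 F [ 0.1  1.  -2. ]
shift cm [0.07 0.09 4.25] after-turn shift [0.06 0.08 4.25] turn [-0.11  0.09  0.06]
```

View pics/st3.png

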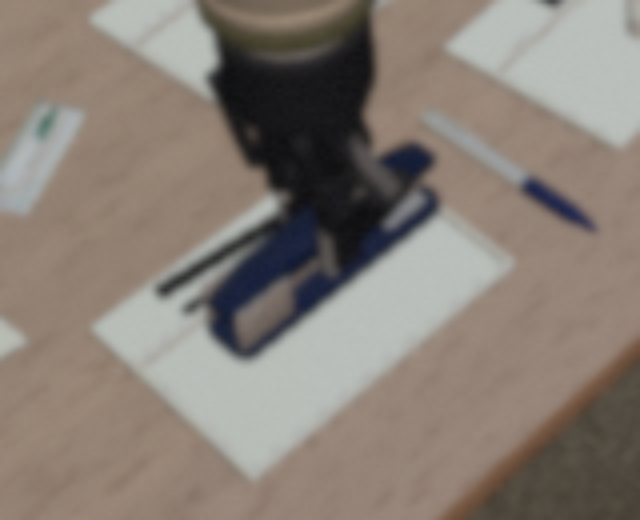

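The stapler hangs level and is aligned with the tray. Lowering and releasing it.

Request:
{"name": "step_arm", "arguments": {"increments": [[[0, 0, 0], [0, 0.1, 1.5], 0.15], [[0, 0, 0], [0, 0, 1.2], 0.15], [[0, 0, 0], [0, 0, 0.8], 0.15], [[0, 0, 0], [0, 0, 0.4], 0.15], [[0, 0, 0], [0, 0, 0.2], 0.15], [[0, 0, 0], [0, 0, 0.15], 0.15], [[0, 0, 0], [0, 0, 0], 0.15], [[0, 0, 0], [0, 0, 0], 0.3], [[0, 0, 0], [0, 0, 0], 0.45], [[0, 0, 0], [0, 0, 0], 0.6], [[0, 0, 0], [0, 0, 0], 0.6]]}}

```text
time_s: 28.93
tool_pos: [0.4408, 0.3324, 0.0214]
eef_rot: [3.141, -0.001, 1.563]
wrist_force: [-0.8, 0.2, -0.5]
grip_width: 0.0512
grip_force: 0.0
```

Request:
{"name": "step_arm", "arguments": {"increments": [[[0, 0, 0], [0, 0, -1.5], 0.6], [[0, 0, 0], [0, 0, -3], 0.6], [[0, 0, 0], [0, 0, -4], 0.8], [[0, 0, 0], [0, 0, -2], 1], [[0, 0, 0], [0, 0, 0], 1]]}}

```text
time_s: 29.35
tool_pos: [0.4424, 0.3346, 0.1314]
eef_rot: [3.135, -0.005, 1.564]
wrist_force: [-0.3, 0.1, 1.0]
grip_width: 0.0842
grip_force: 0.0
```

```bash
python3 - <<'E'
from fit import *
from to import go
ps=[viewer.read_camera(n) for n in("top","scene")]
for P in (ps[:1],ps[1:],ps):
    try: r=fit(P,"mouse",[.66,-.093,1.49],.003); print(np.round(r[0],4),round(r[1],3),r[2])
    except Exception as e: print(e)
go(.660,-.093,.11,1.487)
E
```

```text
[ 0.6606 -0.0934  1.4875] 0.108 [532]
[ 0.6622 -0.0961  1.5504] 0.249 [505]
[ 0.6611 -0.0942  1.5312] 0.368 [532, 505]
t 29.45 pos [0.4411 0.3325 0.1269] rot [ 3.139e+00 -1.000e-03  1.563e+00] w 0.0858 F [ 1.1  0.4 -1.3]
shift cm [-42.38  22.21   1.7 ] after-turn shift [-40.57  25.38   1.69] turn [ 0.13 -0.06  4.36]
```

Request:
{"name": "step_arm", "arguments": {"increments": [[[0, 0, 0], [-1.7, 0.9, 0], 1], [[0, 0, 0], [-3.4, 1.8, 0], 1], [[0, 0, 0], [-3.4, 1.8, 0], 1], [[0, 0, 0], [-3.4, 1.8, 0], 1], [[0, 0, 0], [-3.4, 1.8, 0], 1], [[0, 0, 0], [-3.4, 1.8, 0], 1], [[0, 0, 0], [-3.4, 1.8, 0], 1], [[0, 0, 0], [-3.4, 1.8, 0], 1], [[0, 0, 0], [-3.4, 1.8, 0], 1], [[0, 0, 0], [-3.4, 1.8, 0], 1], [[0, 0, 0], [-3.4, 1.8, 0], 1], [[0, 0, 0], [-3.4, 1.8, 0], 1]]}}

```text
time_s: 30.45
tool_pos: [0.6442, -0.0625, 0.124]
eef_rot: [-3.139, 0.0, 1.563]
wrist_force: [1.3, 0.7, -0.9]
grip_width: 0.0852
grip_force: 0.0
```

Request:
{"name": "step_arm", "arguments": {"increments": [[[0, 0, 0], [-2.3, 1.1, 0], 1], [[0, 0, 0], [-1, 0.4, 0], 1], [[0, 0, 4.4], [0, 0, 2], 1], [[0, 0, 0], [0, 0, 2], 1], [[0, 0, 0], [0, 0, 1], 1], [[0, 0, 0], [0, 0, 0], 1], [[0, 0, 0], [0, 0, 0], 1]]}}

```text
time_s: 31.03
tool_pos: [0.6586, -0.0926, 0.075]
eef_rot: [-3.139, -0.001, 1.488]
wrist_force: [-0.2, 0.4, 0.7]
grip_width: 0.0854
grip_force: 0.0
```

```bash
python3 to.py .6605 -.093 .0017 1.487
```

```text
t 31.03 pos [ 0.6586 -0.0926  0.075 ] rot [-3.139e+00 -1.000e-03  1.488e+00] w 0.0854 F [-0.2  0.4  0.7]
shift cm [-0.03  0.21  7.33] after-turn shift [-0.03  0.2   7.33] turn [-0.12 -0.03  0.07]
```

Request:
{"name": "step_arm", "arguments": {"increments": [[[0, 0, 0], [0, 0.1, 2.5], 1], [[0, 0, 0], [0, 0, 2], 1], [[0, 0, 0], [0, 0, 1.5], 1], [[0, 0, 0], [0, 0, 0.9], 1], [[0, 0, 0], [0, 0, 0.4], 0.85], [[0, 0, 0], [0, 0, 0], 0.78], [[0, 0, 0], [0, 0, 0], 0.72], [[0, 0, 0], [0, 0, 0], 0.6], [[0, 0, 0], [0, 0, 0], 0.6], [[0, 0, 0], [0, 0, 0], 0.6], [[0, 0, 0], [0, 0, 0], 0.6]], "force": 50}}

```text
time_s: 31.95
tool_pos: [0.6614, -0.0934, 0.0046]
eef_rot: [3.139, -0.0, 1.486]
wrist_force: [-2.2, 1.0, 5.7]
grip_width: 0.0569
grip_force: 54.1
```

Request:
{"name": "step_arm", "arguments": {"increments": [[[0, 0, 0], [0, 0, -0.5], 0.6], [[0, 0, 0], [0, 0, -1], 0.6], [[0, 0, 0], [0, 0, -2], 0.6], [[0, 0, 0], [0, 0, -2], 0.6], [[0, 0, 0], [0, 0, -1.5], 0.6], [[0, 0, 0], [0, 0, 0], 0.6], [[0, 0, 0], [0, 0, 0], 0.6]]}}

```text
time_s: 32.53
tool_pos: [0.661, -0.0936, 0.0743]
eef_rot: [3.139, 0.0, 1.486]
wrist_force: [0.3, 0.4, -1.0]
grip_width: 0.0567
grip_force: 53.5
```

```bash
python3 to.py .463 -.222 .07 1.508
```

```text
t 32.53 pos [ 0.661  -0.0936  0.0743] rot [3.139 0.    1.486] w 0.0567 F [ 0.3  0.4 -1. ]
shift cm [-14.46 -18.65   0.39] after-turn shift [-14.05 -18.96   0.43] turn [ 0.14  0.01 -1.24]
```

Request:
{"name": "step_arm", "arguments": {"increments": [[[0, 0, 0], [-1, -1.3, 0], 0.6], [[0, 0, 0], [-2.2, -2.8, 0], 0.6], [[0, 0, 0], [-2.2, -2.8, 0], 0.6], [[0, 0, 0], [-2.2, -2.8, 0], 0.6], [[0, 0, 0], [-2.2, -2.8, 0], 0.6], [[0, 0, 0], [-2.2, -2.8, 0], 0.6], [[0, 0, 0], [-1.6, -2.1, 0], 0.6], [[0, 0, 0], [-0.9, -1.2, 0], 0.6], [[0, 0, -1.2], [0, 0, 0], 0.6], [[0, 0, 0], [0, 0, 0], 0.6], [[0, 0, 0], [0, 0, 0], 0.6], [[0, 0, 0], [0, 0, 0], 0.6]]}}

```text
time_s: 33.53
tool_pos: [0.4636, -0.2212, 0.0726]
eef_rot: [3.141, -0.001, 1.509]
wrist_force: [0.4, -0.0, -1.2]
grip_width: 0.0568
grip_force: 53.6
```

```bash
python3 to.py .463 -.222 .005 1.508
```

```text
t 33.53 pos [ 0.4636 -0.2212  0.0726] rot [ 3.141e+00 -1.000e-03  1.509e+00] w 0.0568 F [ 0.4 -0.  -1.2]
shift cm [-0.09 -0.06  6.76] after-turn shift [-0.08 -0.06  6.76] turn [ 0.02 -0.06  0.06]
```

Request:
{"name": "step_arm", "arguments": {"increments": [[[0, 0, 0], [-0.1, 0, 2.5], 0.6], [[0, 0, 0], [0, 0, 2.2], 0.6], [[0, 0, 0], [0, 0, 1.1], 0.6], [[0, 0, 0], [0, 0, 0.5], 0.6], [[0, 0, 0], [0, 0, 0.3], 0.6], [[0, 0, 0], [0, 0, 0.15], 0.6], [[0, 0, 0], [0, 0, 0], 0.6], [[0, 0, 0], [0, 0, 0], 0.7], [[0, 0, 0], [0, 0, 0], 0.76], [[0, 0, 0], [0, 0, 0], 0.76], [[0, 0, 0], [0, 0, -1], 0.8], [[0, 0, 0], [0, 0, -2], 1]]}}

```text
time_s: 34.53
tool_pos: [0.4612, -0.2228, 0.0346]
eef_rot: [-3.138, -0.002, 1.508]
wrist_force: [0.9, 0.4, 0.8]
grip_width: 0.0787
grip_force: 0.0
```

Request:
{"name": "step_arm", "arguments": {"increments": [[[0, 0, 0], [0, 0, -3], 1], [[0, 0, 0], [0, 0, -4], 1], [[0, 0, 0], [0, 0, -4], 1], [[0, 0, 0], [-3, 0, -3], 1], [[0, 0, 0], [-4, 0, 0], 1], [[0, 0, 0], [-4, 0, 0], 1], [[0, 0, 0], [-3, 0, 0], 1], [[0, 0, 0], [0, 0, 0], 1], [[0, 0, 0], [0, 0, 0], 1]]}}

```text
time_s: 35.28
tool_pos: [0.4529, -0.3648, 0.1752]
eef_rot: [3.141, -0.0, 1.503]
wrist_force: [1.2, 0.6, 0.4]
grip_width: 0.0855
grip_force: 0.0
```

```bash
python3 - <<'E'
from fit import *
ps=[viewer.read_camera(n) for n in("top","scene")]
for n,m,q,z in [("stapler_tray","tray",[.44,.332,0],0),("mouse","mouse",[.463,-.222,1.5],.003),("stapler","stapler",[.44,.332,1.56],.003),("plaster_roll","plaster_roll",[.645,.178,0],.003)]:
    for P in(ps[:1],ps[1:]):
        try: r=fit(P,m,q,z,30 if n=="stapler_tray" else 12); print(n,np.round(r[0],4),round(r[1],3),r[2])
        except Exception as e: print(n,e)
for p in ps:
    u=proj(p,[.463,.041,.045]); m=(p["frame"][...,0].astype(int)-p["frame"][...,2]>25); yy,xx=np.nonzero(m); k=np.hypot(xx-u[0],yy-u[1])<10
    if k.any(): print("vial",k.sum(),at(p,yy[k].mean()/384,xx[k].mean()/512,.047))
t=cv2.resize(ps[0]["frame"][120:270,120:400],(400,214)); s=cv2.resize(ps[1]["frame"][120:350,120:400],(400,329))
cv2.imwrite("pics/end.png",np.vstack([cv2.resize(t,(700,375))[:230*1+145],]) if 0 else cv2.resize(ps[1]["frame"][110:340,110:410],(780,598)))
cv2.imwrite("pics/endtop.png",cv2.resize(ps[0]["frame"][120:270,120:400],(784,420)))
E
```

```text
stapler_tray [ 0.4412  0.3327 -0.0155] 0.062 [2830]
stapler_tray [ 0.4409  0.3306 -0.0108] 0.041 [4872]
mouse [ 0.4625 -0.2227  1.4811] 0.104 [546]
mouse [ 0.4636 -0.2258  1.5596] 0.219 [531]
stapler [0.4409 0.3325 1.5594] 0.326 [427]
stapler [0.4402 0.3298 1.6457] 0.378 [1119]
plaster_roll [0.6463 0.1791 0.0616] 0.312 [183]
plaster_roll [0.6476 0.1777 0.0501] 0.176 [318]
vial 21 [0.46108239 0.04677545 0.047     ]
vial 18 [0.46342498 0.04241001 0.047     ]
```

View pics/end.png

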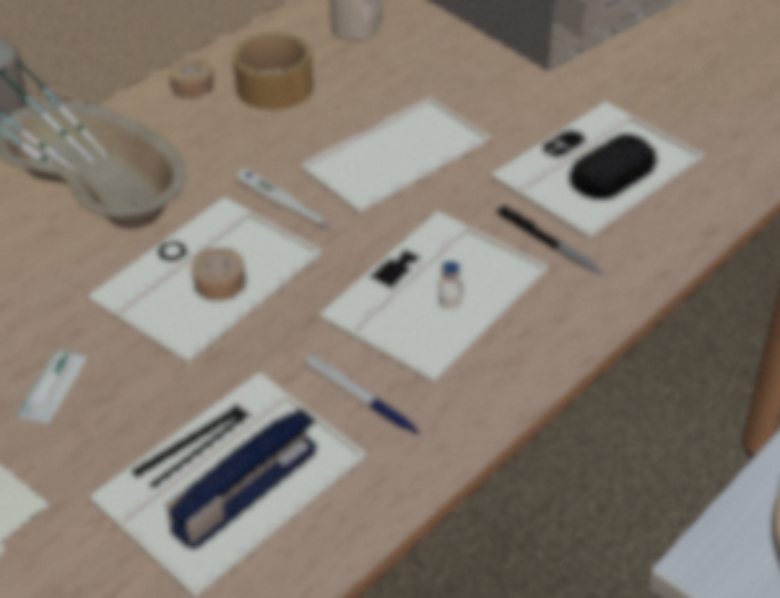

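View pics/endtop.png

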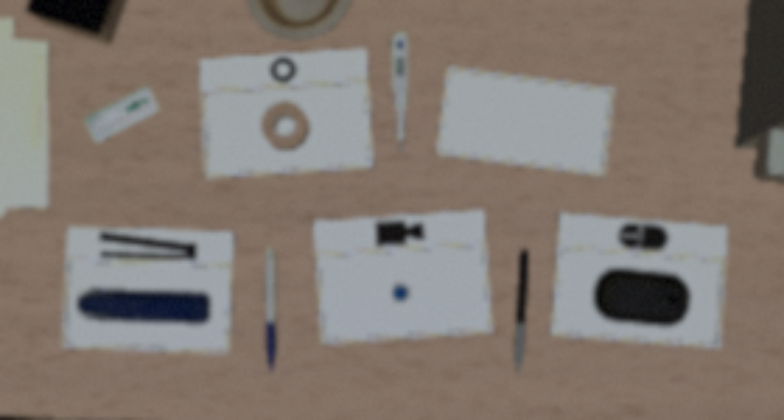

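Both views show each thing flat in the middle of its own tray, the vial upright, the spare tray empty and the arm clear.

```bash
python3 -c "
from bench import arm
print(arm.sign_off())"
```

```text
the job is handed in; nothing more can be done
None
```

All four things are in their own trays and the job was handed in at about 35 s. Final camera fits put each within about 6 mm of its well's middle, with the vial upright and the stapler and mouse along the length; the sign-off returned no verdict.

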